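# Open the spring-lid tip case

### The job

Open the wider of the two soldering-tip cases for the class: press down the release tab on its front so that the lid springs up, let the tab come back, then push the lid over backwards until it is fully open against its stop, and draw back. Use only the fingertips or the outside of the fingers; do not pick up, carry or shift anything, and leave the narrower case shut.

Things in the scene. Friction and masses are not known exactly. Their poses are not given: they have to be found in the camera images.
- wide_case: the wider of two tip cases, the one to open: grey sheet-metal soldering-tip case screwed to the bench, 150 wide (its y) x 100 deep (its x) x 55 high without the lid; origin at the centre of its underside; its x points from the tab side to the hinge side, z up. Flat aluminium lid 100 x 150 x 6 on top, hinged along the rear (+x) top edge; black release tab in the middle of the front (-x) side
- wide_tab_press (a point): wide case: centre of the ribbed top of the black rocking tab's paddle, the place to press down; at rest 78 mm in front (-x) of the case's centre and 45.5 mm above the bench. The paddle is 40 wide (y), sticks out from 47 to 93 mm in front of the case's centre (flat from 58 on, behind that rises the hook, which holds the lid's front edge) and is free to sink
- wide_tab (a joint): rocking of the wide case's tab, rad: 0 at rest, 0.35 fully pressed, against a stop (the press point is then 8 mm lower; as the paddle tilts, a blunt fingertip bears nearer the hook and sinks only 4 to 8 mm). It lets go of the lid near 0.2; 2 to 4 N release it, 3 to 5 N bottom it; it springs back
- wide_lid (a joint): wide case's lid angle, rad: 0 shut, 1.83 fully open against its stop (leaning back past upright). Once released it springs up in about a second to roughly 1.1, in a damped way, and stays there; from there its hinge friction keeps it wherever it is pushed; pushing takes under 2 N at the front edge. There is no way to open it but the tab
- wide_lid_hinge (a point): middle of the wide lid's hinge line, 50 mm behind (+x) the case's centre, 55 mm above the bench; turns with the lid
- wide_lid_edge (a point): middle of the wide lid's free (front) lower edge, 100 mm from the hinge line; moves with the lid
- narrow_case: the narrower tip case of the same make, to be left shut: grey sheet-metal soldering-tip case screwed to the bench, 90 wide (its y) x 100 deep (its x) x 55 high without the lid; origin at the centre of its underside; its x points from the tab side to the hinge side, z up. Flat aluminium lid 100 x 90 x 6 on top, hinged along the rear (+x) top edge; black release tab in the middle of the front (-x) side
- narrow_tab_press (a point): narrow case: the same kind of point on its tab, not to be pressed
- narrow_lid (a joint): narrow case's lid angle, rad: 0 shut; must stay shut
- spool: loose metal solder spool standing upright, 48 diameter x 48 high, beside the wide case; origin at centre of its underside
- flux_jar: loose round jar, 40 diameter x 50 high, beside the narrow case; origin at centre of its underside
- flux_bottle: loose bottle, 50 diameter x 110 high, behind the cases; origin at centre of its underside
- cup: loose small open plastic cup, 60 diameter x 35 high, in front of the cases; origin at centre of its underside
- flux_brush: loose brush lying flat, 150 long, in front of the cases
- screwdriver: loose screwdriver lying flat, 150 long, in front of the cases
- patina_can: loose can, 60 diameter x 85 high, behind the cases; origin at centre of its underside

How it is judged:
By the outcome, as a careful person would: the job done as asked, in the order asked, and still so for the second after the job is handed in, with the robot touching nothing.
It also fails if it takes over 48 s, if anything falls off the work surface, if the arm or the gripper's body presses on something with over 40 N, if the wrist force passes 120 N, or if a joint passes its speed limit or range.

### The arm

A 6-joint arm with a two-finger parallel gripper is mounted at the origin on the work surface. World frame = base frame: x ahead of the robot, y to its left, z up, the work surface at z = 0. Lengths are in m, angles in rad, forces in N, time in s.
With the tool pointing down it reaches from about 0.25 to 0.775 m from the base axis. Payload 4 kg.
Tool frame: the origin (TCP) lies between the finger pads; the fingertips stand 11 mm ahead of it and the grasp point (between the pads) lies 8 mm behind it; z points along the fingers, y is the direction in which the jaws open and shut (so a half turn about z gives the same grasp; the last joint's range is limited). The gripper opens to 94 mm and grips with 3 to 60 N. Pads are 16 mm wide; open, the fingers measure 119 mm over their backs; the gripper's body (75 mm by 177 mm) begins 78 mm behind the grasp point.
Start: joints at [1.19, 0.087, 1.371, -0, 1.684, -0.103], TCP at [0.151, 0.529, 0.217] pointing down, gripper open.
Joint ranges: [-3.1, 3.1], [-0.76, 2.03], [0.27, 2.55], [-1.08, 4.22], [0.17, 2.65], [-2.57, 2.57]. Speed limits (rad/s): [2.79, 2.79, 3.14, 3.14, 3.14, 3.14].

### API

Orientations are given as [roll, pitch, yaw] about the fixed x, y, z axes, in that order (R = Rz(yaw) Ry(pitch) Rx(roll)).
In Python, from bench import get_obs, cams, ticket gives the robot as it stands. The module is installed in compiled form; this text tells all that it offers.
- The arm moves only by the shell command python3 -m crank 'ROWS'. ROWS is JSON, a list of rows, each an object of numbers: "tx", "ty", "tz": the shift along the tool's x, y, z in cm; "twist": the turn about the tool's z in degrees; "grip": the opening, from 0 (shut) to 1 (fully open). In form: [{"tx": .., "ty": .., "tz": .., "twist": .., "grip": ..}, ...]. A call has 1 to 12 rows; each row shifts and turns the commanded pose from where the row before left it, along the tool's axes as they then stand; what a row does not reach is not made up. A row lasts 1/8 s, in which the tool goes at most 62.5 mm and 10.7 degrees, less where a joint would pass 70% of its speed; a pose out of reach is approached as far as the arm can. A call is refused whole if a number of a shift passes 6.25 or a number of a turn 10.7, either way. A call with a gripper value outside its range is refused whole. The fingers move at their own pace and stop on an object; the grip force is fixed at half the most. Time passes only in rows, so rows that do not move let the fingers close. It gives the time, the measured TCP pose, the force and the opening at its end, in the units of the state.
- get_obs(): the state, without advancing time (a new reading comes with each control period).
- cams.snapshot(name): name is "side" or "top"; returns a dict with "frame" (384x512x3 uint8, red, green, blue), "intrinsics" (3x3 intrinsics, pixels), "R" (3x3) and "t" (3): a world point X has camera coordinates R X + t. Camera axes: x right, y down, z forward; pixel columns grow to the right and rows downward; lengths in m; the calibration is good to about 2 mm. A picture is of the moment at which its call begins. There is no depth.
- ticket.close_job(): hands the job in, once; it reports no verdict.
Trained networks look in a picture, given as the dict that the camera call returned (one of the last four; its "shot" number tells which), for a name from the list of things; names that differ only in an ending like _2 or _b are one class to them, and where a whole thing is asked for, a point or a joint stands for the part that bears it (a point fixed in the world has none). Each returns a list of dicts, best first, with "conf" (0 to 1); they miss things now and then, are a little off and sometimes report something else, mostly with a low value. They report only what shows in the picture. A call takes as long as a camera call.
- cams.outline_of(picture, query): "region" (384x512 bool, what is visible of it) and "centre" ([column, row] in pixels, amid what is visible of it).
The state is a dict: "time": time; "joint_positions": joint angles; "qvel": joint speeds; "joint_torque": joint torques, N m; "tool_pos": TCP position; "ee_rot": TCP orientation; "wrist_force": force on the tool from outside, world axes, zero at the start; "wrist_torque": the same for the moment, N m; "width": finger opening in m.
Only numpy, scipy, OpenCV 4.12 (cv2) and the standard library are available. Lean on these libraries where they do the work, as an engineer would, in place of code of your own. Each camera call takes 0.05 s, during which the arm holds its last target.

## Working session

There is one attempt and no reset: what is moved stays moved. The work goes in short steps, Python scripts to look and compute and a shell command to move; the robot and the scene stay as the last step left them, time stands still between calls to the robot, and variables do not carry over. Pictures are saved under pics/ and viewed, and the job is handed in when it is done.

```bash
mkdir -p pics
cat > h.py <<'E'
import numpy as np, cv2
from bench import get_obs, cams, ticket
def save(s,n):
    cv2.imwrite('pics/'+n+'.png', cv2.cvtColor(s['frame'],cv2.COLOR_RGB2BGR))
def ray(s,uv,z):
    K,R,t=map(np.array,(s['intrinsics'],s['R'],s['t']))
    d=R.T@np.linalg.solve(K,[uv[0],uv[1],1]); c=-R.T@t
    return c+d*(z-c[2])/d[2]
def proj(s,X):
    K,R,t=map(np.array,(s['intrinsics'],s['R'],s['t']))
    p=K@(R@np.array(X)+t); return p[:2]/p[2]
E
python3 - <<'E'
from h import *
o=get_obs(); print({k:np.round(v,3) for k,v in o.items()})
for n in('top','side'):
    s=cams.snapshot(n); save(s,n+'0')
    print(n,'cam at',np.round(-np.array(s['R']).T@np.array(s['t']),3))
    for q in('wide_case','wide_tab_press','wide_lid_edge','narrow_case','narrow_tab_press','spool','cup','flux_jar','flux_bottle','patina_can'):
        for r in cams.outline_of(s,q)[:2]:
            print(n,q,round(r['conf'],2),np.round(r['centre'],1),r['region'].sum(),np.round(ray(s,r['centre'],0.05),3))
E
```

```text
{'time': np.float64(0.0), 'joint_positions': array([ 1.19 ,  0.088,  1.372, -0.   ,  1.684, -0.103]), 'qvel': array([ 0.001, -0.   ,  0.001,  0.001,  0.002,  0.001]), 'joint_torque': array([-1.0000e-03, -3.4017e+01, -3.0243e+01,  7.2000e-02,  3.3000e-02,
       -0.0000e+00]), 'tool_pos': array([0.151, 0.528, 0.215]), 'ee_rot': array([-3.139, -0.   ,  2.864]), 'wrist_force': array([-0.088, -0.168,  0.205]), 'wrist_torque': array([-0.011,  0.014,  0.027]), 'width': np.float64(0.094)}
top cam at [ 0.484 -0.01   0.888]
top wide_case 0.81 [327.1 214.7] 3401 [ 0.523 -0.166  0.05 ]
top wide_case 0.61 [254.3 267.9] 489 [0.396 0.002 0.05 ]
top wide_tab_press 0.89 [326.8 242. ] 360 [ 0.459 -0.165  0.05 ]
top wide_tab_press 0.45 [253.9 269. ] 520 [0.394 0.003 0.05 ]
top wide_lid_edge 0.8 [326.9 214.6] 2773 [ 0.523 -0.165  0.05 ]
top narrow_case 0.71 [201.6 199.8] 2289 [0.551 0.13  0.05 ]
top narrow_tab_press 0.92 [205.8 226.9] 361 [0.488 0.118 0.05 ]
top spool 0.86 [276.  211.1] 345 [ 0.528 -0.046  0.05 ]
top cup 0.73 [253.1 268.6] 498 [0.394 0.005 0.05 ]
top flux_jar 0.84 [166.5 207.2] 231 [0.
[... 220 characters left out ...]
-0.869  0.671]
side wide_case 0.58 [283.2 241. ] 2744 [ 0.496 -0.201  0.05 ]
side wide_case 0.34 [282.3 230.8] 1437 [ 0.525 -0.166  0.05 ]
side wide_tab_press 0.72 [265.2 240.5] 301 [ 0.464 -0.172  0.05 ]
side wide_lid_edge 0.6 [286.  227.9] 1400 [ 0.541 -0.162  0.05 ]
side narrow_case 0.76 [223.6 190.6] 1289 [0.538 0.105 0.05 ]
side narrow_tab_press 0.59 [344.2 198.7] 704 [ 0.772 -0.155  0.05 ]
side narrow_tab_press 0.56 [212.5 192. ] 173 [0.508 0.118 0.05 ]
side spool 0.54 [250.9 212.2] 224 [ 0.522 -0.044  0.05 ]
side cup 0.69 [201.6 232.5] 401 [ 0.365 -0.043  0.05 ]
side flux_bottle 0.56 [311.9 183.2] 498 [ 0.772 -0.028  0.05 ]
side patina_can 0.56 [345.3 200.8] 718 [ 0.765 -0.165  0.05 ]
```

Run:
```python
from h import *
for n in('top','side'):
    s=cams.snapshot(n)
    for q,z in(('wide_lid_edge',0.061),('wide_tab_press',0.0455),('narrow_case',.061)):
        r=cams.outline_of(s,q)[0]; m=r['region'].astype(np.uint8)
        c=max(cv2.findContours(m,0,2)[0],key=cv2.contourArea)
        b=cv2.boxPoints(cv2.minAreaRect(c)); w=[ray(s,p,z)[:2] for p in b]
        print(n,q,np.round(b,1).tolist(),np.round(w,3).tolist(),'mean',np.round(np.mean(w,0),3), 'sides',[round(float(np.linalg.norm(w[i]-w[i-1])),3) for i in range(4)])
    f=cv2.cvtColor(s['frame'],cv2.COLOR_RGB2BGR)
    x0,y0=(140,90) if n=='top' else (180,150)
    c=f[y0:y0+200,x0:x0+260]; cv2.imwrite(f'pics/{n}1.png',cv2.resize(c,None,fx=3,fy=3,interpolation=cv2.INTER_CUBIC)[:600,:780])
```

```text
Traceback (most recent call last):
IndexError: list index out of range
```

View pics/top0.png

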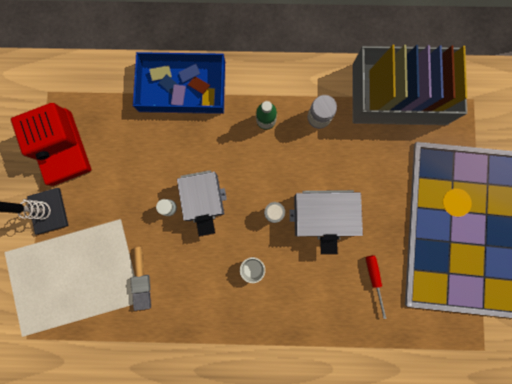

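The top view shows the wide case lid at about (328,214), its tab at (329,244), the narrow case at (201,197) and the spool at (275,212), left of the wide case. The screwdriver is at (375,285) and the cup at (252,270), in front.

Run:
```python
from h import *
for n in('top','side'):
    s=cams.snapshot(n)
    for q,z in(('wide_lid_edge',0.061),('wide_tab_press',0.0455)):
        R=cams.outline_of(s,q)
        if not R: print(n,q,'none'); continue
        r=R[0]; m=r['region'].astype(np.uint8)
        c=max(cv2.findContours(m,0,2)[0],key=cv2.contourArea)
        b=cv2.boxPoints(cv2.minAreaRect(c)); w=[ray(s,p,z)[:2] for p in b]
        print(n,q,round(r['conf'],2),np.round(b,1).tolist(),np.round(w,3).tolist(),'mean',np.round(np.mean(w,0),3), 'sides',[round(float(np.linalg.norm(w[i]-w[i-1])),3) for i in range(4)])
    f=cv2.cvtColor(s['frame'],cv2.COLOR_RGB2BGR)
    x0,y0=(270,170) if n=='top' else (220,180)
    c=f[y0:y0+100,x0:x0+130]; cv2.imwrite(f'pics/{n}1.png',cv2.resize(c,None,fx=6,fy=6,interpolation=cv2.INTER_CUBIC))
```

```text
top wide_lid_edge 0.86 [[296.0, 193.0], [361.0, 193.0], [361.0, 236.0], [296.0, 236.0]] [[0.571, -0.091], [0.574, -0.243], [0.475, -0.242], [0.472, -0.093]] mean [ 0.523 -0.167] sides [0.099, 0.151, 0.099, 0.149]
top wide_tab_press 0.55 [[321.0, 235.0], [337.0, 235.0], [337.0, 253.0], [321.0, 253.0]] [[0.475, -0.153], [0.476, -0.19], [0.434, -0.19], [0.433, -0.153]] mean [ 0.455 -0.171] sides [0.042, 0.037, 0.042, 0.037]
side wide_lid_edge 0.84 [[249.1999969482422, 226.10000610351562], [263.5, 200.6999969482422], [319.70001220703125, 232.0], [305.3999938964844, 257.5]] [[0.464, -0.11], [0.576, -0.032], [0.58, -0.241], [0.479, -0.294]] mean [ 0.525 -0.169] sides [0.185, 0.137, 0.209, 0.114]
side wide_tab_press 0.64 [[251.89999389648438, 244.10000610351562], [265.6000061035156, 229.0], [277.6000061035156, 239.89999389648438], [263.8999938964844, 255.0]] [[0.434, -0.158], [0.503, -0.128], [0.493, -0.184], [0.427, -0.21]] mean [ 0.464 -0.17 ] sides [0.053, 0.075, 0.057, 0.071]
```

View pics/top1.png

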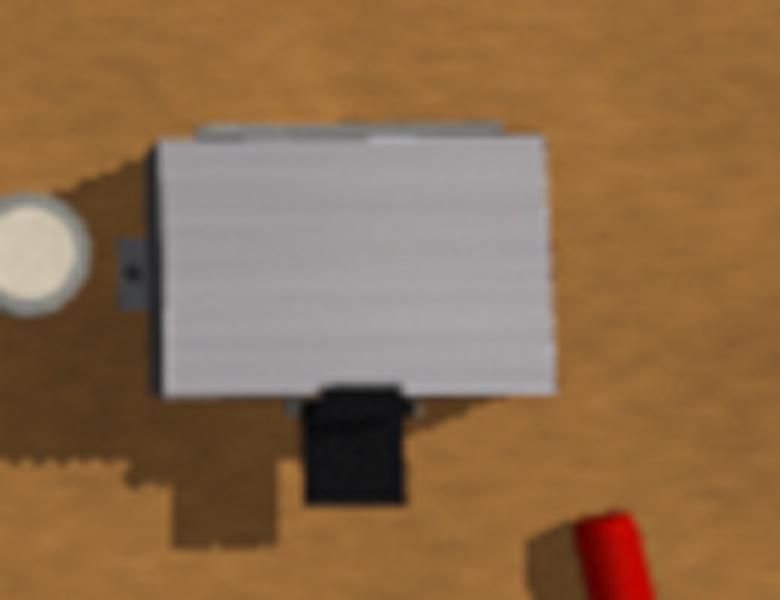

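View pics/side1.png

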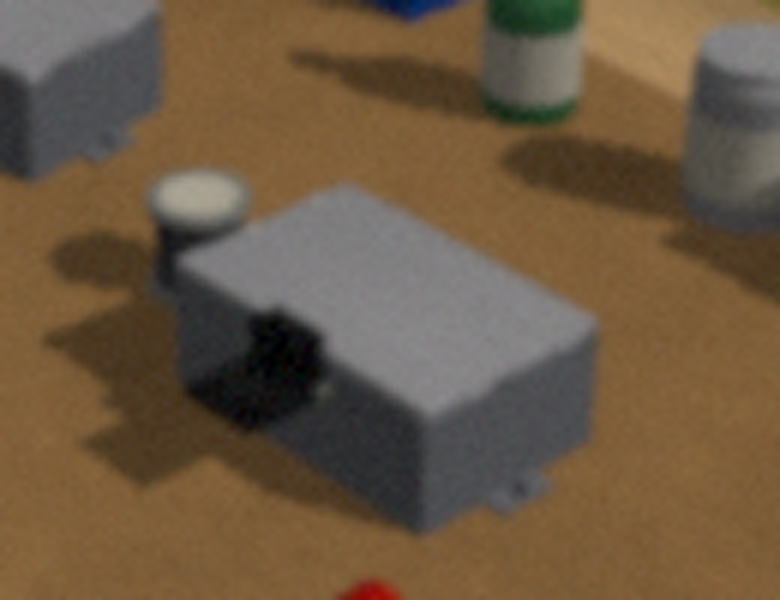

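The wide case is shut with its tab at zoom (355,445), i.e. pixel (329,244). The tab and lid front are clear: only the screwdriver (to the right) and the spool (to the left) are near.

Run:
```python
from h import *
s=cams.snapshot('top')
f=lambda u,v,z:ray(s,(270+(u+.5)/6-.5,170+(v+.5)/6-.5),z)[:2]
fl,fr,br,bl=[f(*p,.061) for p in((162,395),(555,394),(545,137),(157,140))]
print(fl,fr,br,bl,'c',(fl+fr+br+bl)/4)
for a,b in((fr,fl),(br,bl)): d=b-a;print('yaw',np.degrees(np.arctan2(-d[0],d[1])))
for a,b in((fl,bl),(fr,br)): d=b-a;print('yaw',np.degrees(np.arctan2(d[1],d[0])))
p,q=f(306,503,.0455),f(404,503,.0455);print('paddle front',p,q,(p+q)/2)
o=get_obs();print(o['tool_pos'],np.degrees(o['ee_rot']))
from scipy.spatial.transform import Rotation as Ro
print(Ro.from_euler('xyz',o['ee_rot']).as_matrix().round(3))
```

```text
[ 0.47289564 -0.09386001] [ 0.47659896 -0.2441391 ] [ 0.57549974 -0.24116457] [ 0.57117632 -0.09091069] c [ 0.52404266 -0.16751859]
yaw 1.4116509389894518
yaw 1.6481814694322552
yaw 1.7188804346266038
yaw 1.7227017867171623
paddle front [ 0.43228203 -0.15171512] [ 0.43313956 -0.1896915 ] [ 0.4327108  -0.17070331]
[0.15084783 0.52894425 0.21651391] [1.79991601e+02 1.37306589e-03 1.64084676e+02]
[[-0.962  0.274  0.   ]
 [ 0.274  0.962  0.   ]
 [-0.     0.    -1.   ]]
```

```bash
python3 -m crank '[{"twist":-8.75,"grip":0},{"twist":-8.75,"grip":0},{"tx":-1.9,"ty":-5,"grip":0},{"tx":-1.9,"ty":-5,"grip":0},{"tx":-1.9,"ty":-5,"grip":0},{"tx":-1.9,"ty":-5,"grip":0},{"tx":-1.9,"ty":-5,"grip":0},{"tx":-1.9,"ty":-5,"grip":0},{"tx":-1.9,"ty":-5,"grip":0},{"tx":-1.9,"ty":-5,"grip":0},{"tx":-1.9,"ty":-5,"grip":0},{"tx":-1.9,"ty":-5,"grip":0}]'
```

```text
invalid input at $[0]: expected keys tx, ty, tz, twist, grip
```

```bash
python3 -m crank '[{"tx":-1.9,"ty":-5,"grip":0},{"tx":-1.9,"ty":-5,"grip":0},{"tx":-1.9,"ty":-5,"grip":0},{"tx":-1.9,"ty":-5,"grip":0},{"grip":0},{"grip":0}]'; python3 -c "
from h import *
o=get_obs();p=o['tool_pos'];th=o['ee_rot'][2];print(p,np.degrees(o['ee_rot']),o['wrist_force'],o['width'])
d=np.array([.446,-.1697])-p[:2];print('tx,ty cm',100*(np.cos(th)*d[0]+np.sin(th)*d[1]),100*(np.sin(th)*d[0]-np.cos(th)*d[1]))
"
```

```text
[0.15084783 0.52894425 0.21651391] [1.79991601e+02 1.37306589e-03 1.64084676e+02] [ 0.06577139 -0.29956615  0.0504773 ] 0.09468678397592616
tx,ty cm -47.54181349752342 -59.092824032779355invalid input at $[0]: expected keys tx, ty, tz, twist, grip
```

All keys are required.

```bash
python3 -m crank '[{"tx":0,"ty":0,"tz":0,"twist":-8.75,"grip":0},{"tx":0,"ty":0,"tz":0,"twist":-8.75,"grip":0},{"tx":-1.9,"ty":-5,"tz":0,"twist":0,"grip":0},{"tx":-1.9,"ty":-5,"tz":0,"twist":0,"grip":0},{"tx":-1.9,"ty":-5,"tz":0,"twist":0,"grip":0},{"tx":-1.9,"ty":-5,"tz":0,"twist":0,"grip":0},{"tx":-1.9,"ty":-5,"tz":0,"twist":0,"grip":0},{"tx":-1.9,"ty":-5,"tz":0,"twist":0,"grip":0},{"tx":-1.9,"ty":-5,"tz":0,"twist":0,"grip":0},{"tx":-1.9,"ty":-5,"tz":0,"twist":0,"grip":0},{"tx":-1.9,"ty":-5,"tz":0,"twist":0,"grip":0},{"tx":-1.9,"ty":-5,"tz":0,"twist":0,"grip":0}]'
```

```text
time: 3.05
tool_pos: [0.355, 0.0327, 0.2169]
ee_rot: [3.141, 0.002, -3.114]
wrist_force: [0.7, 1.1, -0.1]
width: 0.0003
```

```bash
python3 -m crank '[{"tx":-1.9,"ty":-5,"tz":0,"twist":0,"grip":0},{"tx":-1.9,"ty":-5,"tz":0,"twist":0,"grip":0},{"tx":-1.9,"ty":-5,"tz":0,"twist":0,"grip":0},{"tx":-1.9,"ty":-5,"tz":0,"twist":0,"grip":0},{"tx":0,"ty":0,"tz":0,"twist":0,"grip":0},{"tx":0,"ty":0,"tz":0,"twist":0,"grip":0}]'; python3 -c "
from h import *
o=get_obs();p=o['tool_pos'];th=o['ee_rot'][2];print(p,np.degrees(o['ee_rot']),o['wrist_force'],o['width'])
d=np.array([.446,-.1697])-p[:2];print('tx,ty cm',100*(np.cos(th)*d[0]+np.sin(th)*d[1]),100*(np.sin(th)*d[0]-np.cos(th)*d[1]))
"
```

```text
time: 3.8
tool_pos: [0.4358, -0.1631, 0.2163]
ee_rot: [3.141, -0.001, -3.114]
wrist_force: [0.9, 0.7, -0.6]
width: -0.0
[ 0.4358133  -0.16305112  0.21629688] [ 1.79944381e+02 -3.13525324e-02 -1.78430712e+02] [ 0.86660223  0.65511799 -0.58845724] -1.504022118306071e-05
tx,ty cm -1.0000789996309722 -0.6925353317022159
```

```bash
python3 -m crank '[{"tx":-1.0,"ty":-0.7,"tz":4.5,"twist":0,"grip":0},{"tx":0,"ty":0,"tz":4.5,"twist":0,"grip":0},{"tx":0,"ty":0,"tz":4.5,"twist":0,"grip":0},{"tx":0,"ty":0,"tz":1.2,"twist":0,"grip":0},{"tx":0,"ty":0,"tz":0,"twist":0,"grip":0},{"tx":0,"ty":0,"tz":0,"twist":0,"grip":0}]'; python3 -c "
from h import *
o=get_obs();p=o['tool_pos'];print(p,o['wrist_force'])
for n,x0,y0 in(('top',270,170),('side',220,180)):
    s=cams.snapshot(n);f=cv2.cvtColor(s['frame'],cv2.COLOR_RGB2BGR)
    cv2.imwrite(f'pics/{n}2.png',cv2.resize(f[y0:y0+100,x0:x0+130],None,fx=6,fy=6,interpolation=cv2.INTER_CUBIC))
"
```

```text
time: 4.55
tool_pos: [0.4478, -0.1706, 0.072]
ee_rot: [-3.139, 0.004, -3.113]
wrist_force: [-0.1, 0.2, 0.8]
width: 0.0002
[ 0.44781855 -0.17059319  0.07198275] [-0.14458989  0.19151333  0.80560014]
```

View pics/side2.png

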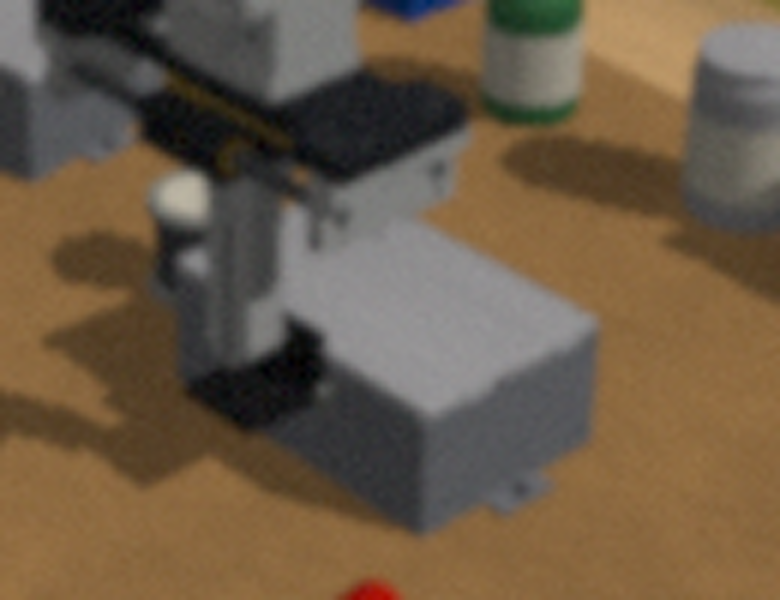

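View pics/top2.png

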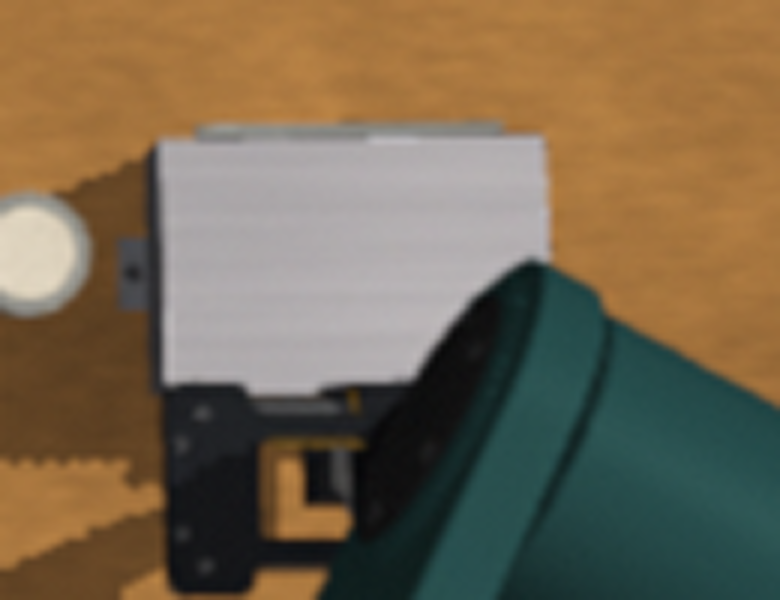

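The closed fingertips stand over the middle of the paddle at side zoom (245,360), with the lid still shut. Now I press down in small steps.

```bash
python3 -m crank '[{"tx":0.2,"ty":0.1,"tz":0.8,"twist":0,"grip":0},{"tx":0,"ty":0,"tz":0.5,"twist":0,"grip":0},{"tx":0,"ty":0,"tz":0.3,"twist":0,"grip":0},{"tx":0,"ty":0,"tz":0.2,"twist":0,"grip":0},{"tx":0,"ty":0,"tz":0,"twist":0,"grip":0}]'
```

```text
time: 5.28
tool_pos: [0.4442, -0.1692, 0.0515]
ee_rot: [3.141, -0.0, -3.114]
wrist_force: [-1.6, 0.5, 3.4]
width: 0.0005
```

```bash
python3 -m crank '[{"tx":0,"ty":0,"tz":0.15,"twist":0,"grip":0},{"tx":0,"ty":0,"tz":0.1,"twist":0,"grip":0},{"tx":0,"ty":0,"tz":0,"twist":0,"grip":0}]'; python3 -c "
from h import *
s=cams.snapshot('side');f=cv2.cvtColor(s['frame'],cv2.COLOR_RGB2BGR)
x0,y0=220,160
cv2.imwrite('pics/side3.png',cv2.resize(f[y0:y0+100,x0:x0+130],None,fx=6,fy=6,interpolation=cv2.INTER_CUBIC))
"
```

```text
time: 5.65
tool_pos: [0.4444, -0.1692, 0.0502]
ee_rot: [-3.142, 0.0, -3.114]
wrist_force: [-3.0, 2.2, 8.1]
width: 0.0005
```

View pics/side3.png

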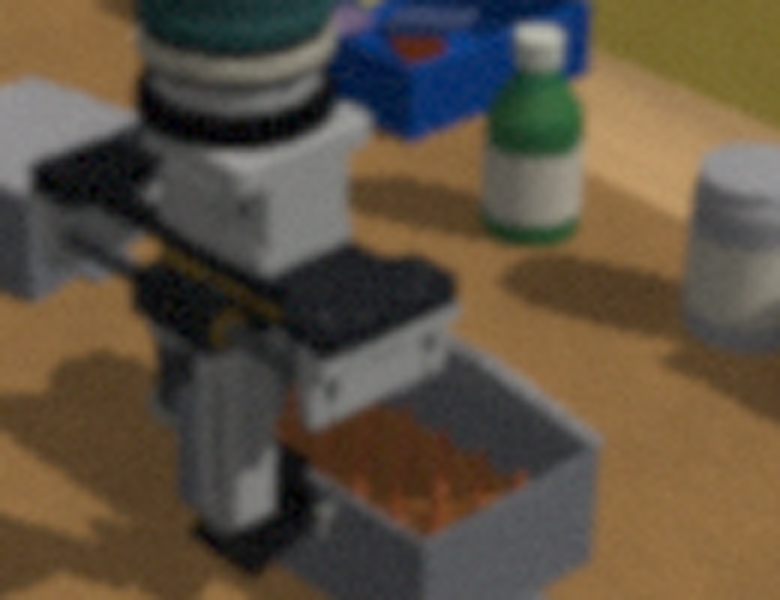

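```bash
python3 -c "
from h import *
for n in('side','top'):
    s=cams.snapshot(n);f=cv2.cvtColor(s['frame'],cv2.COLOR_RGB2BGR)
    x0,y0=(180,110) if n=='side' else (230,130)
    cv2.imwrite(f'pics/{n}4.png',cv2.resize(f[y0:y0+150,x0:x0+200],None,fx=4,fy=4,interpolation=cv2.INTER_CUBIC))
    for r in cams.outline_of(s,'wide_lid_edge')[:2]: print(n,r['conf'],r['centre'],r['region'].sum())
"
```

```text
side 0.6 [135.5, 199.2] 439
top 0.94 [330.6, 204.3] 1925
```

View pics/side4.png

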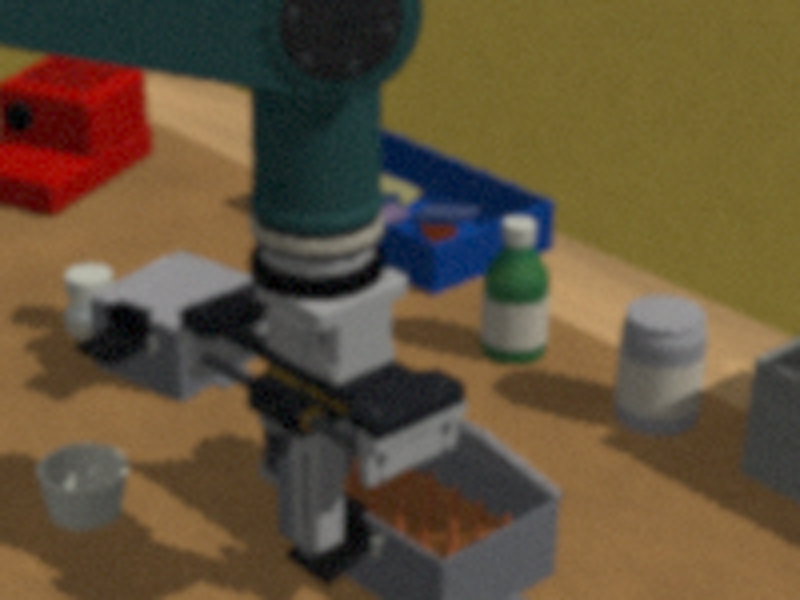

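View pics/top4.png

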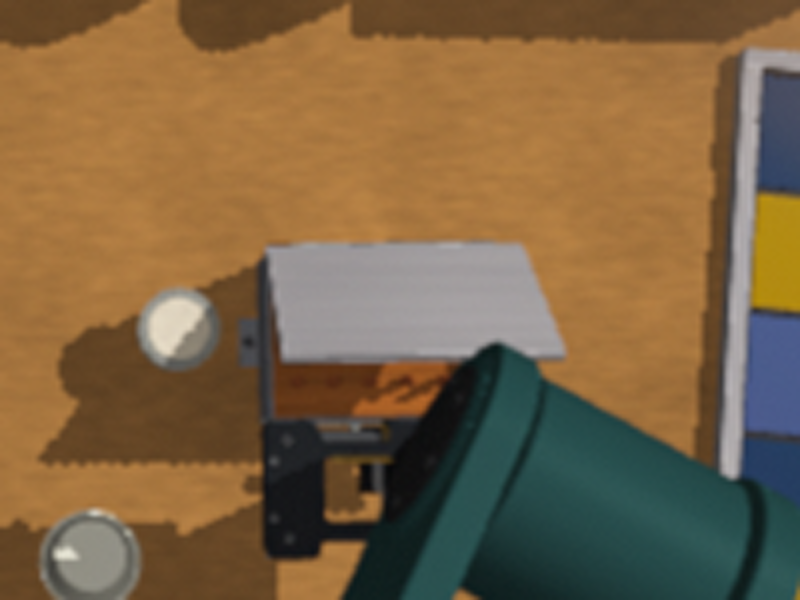

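The top view shows the lid swung part-way up (edge at top zoom (420,358)). In the side view it is almost edge-on, around 0.7 rad, so it is still rising. I release the tab by going up and slightly forward.

```bash
python3 -m crank '[{"tx":0,"ty":0,"tz":-1,"twist":0,"grip":0},{"tx":0.5,"ty":0,"tz":-2,"twist":0,"grip":0},{"tx":1.5,"ty":0,"tz":-3,"twist":0,"grip":0},{"tx":1.5,"ty":0,"tz":-3,"twist":0,"grip":0},{"tx":0,"ty":0,"tz":0,"twist":0,"grip":0},{"tx":0,"ty":0,"tz":0,"twist":0,"grip":0},{"tx":0,"ty":0,"tz":0,"twist":0,"grip":0}]'; python3 -c "
from h import *
for n in('side','top'):
    s=cams.snapshot(n);f=cv2.cvtColor(s['frame'],cv2.COLOR_RGB2BGR)
    c=np.array([.524,-.1675]);u=np.array([np.cos(.028),np.sin(.028)]);v=np.array([-u[1],u[0]])
    H=c+.05*u
    x0,y0=(180,110) if n=='side' else (230,130)
    g=cv2.resize(f[y0:y0+150,x0:x0+200],None,fx=4,fy=4,interpolation=cv2.INTER_CUBIC)
    for a,col in((1.0,(0,255,255)),(1.1,(0,255,0)),(1.2,(255,0,255))):
        P=[proj(s,[*(H-u*.1*np.cos(a)+v*w),.055+.1*np.sin(a)]) for w in(-.075,.075)]
        q=[tuple(int(k) for k in (p-[x0,y0])*4+1.5) for p in P]; print(n,a,q); cv2.line(g,q[0],q[1],col,1)
    cv2.imwrite(f'pics/{n}5.png',g)
"
```

```text
time: 6.78
tool_pos: [0.4088, -0.1697, 0.1372]
ee_rot: [3.14, -0.002, -3.114]
wrist_force: [-0.5, -0.4, -0.3]
width: 0.0002
side 1.0 [(499, 411), (326, 320)]
side 1.1 [(510, 399), (337, 309)]
side 1.2 [(521, 387), (347, 299)]
top 1.0 [(568, 337), (281, 338)]
top 1.1 [(570, 320), (282, 321)]
top 1.2 [(572, 301), (282, 303)]
```

View pics/side5.png

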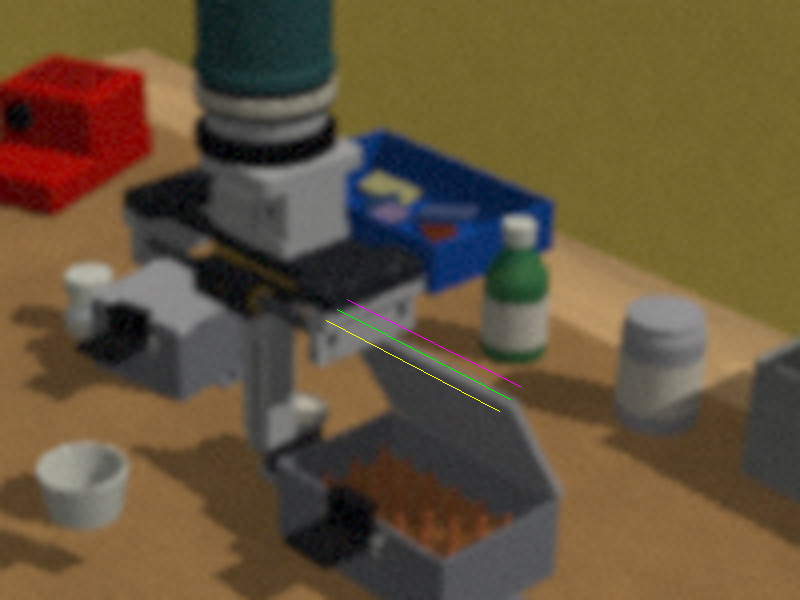

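View pics/top5.png

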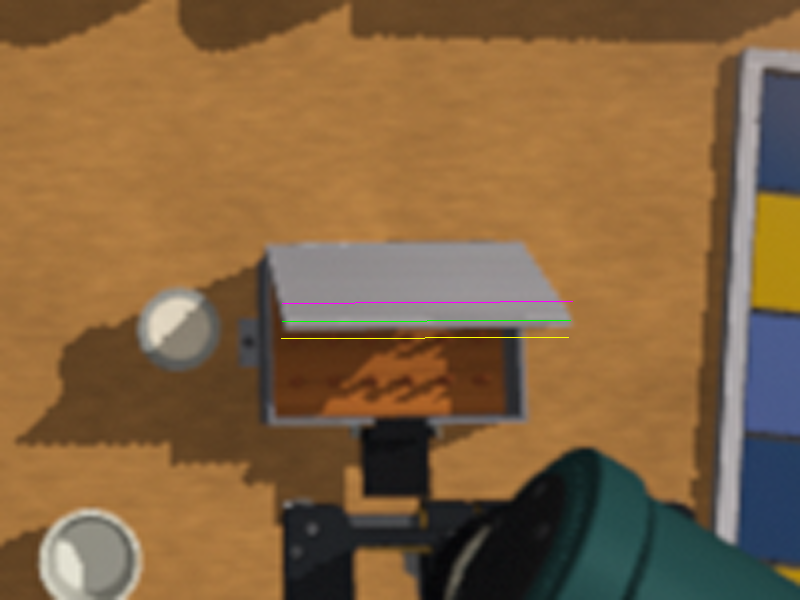

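The lid rests at about 1.08 rad (its edge lies on the 1.1 line in both views). The tab is back up at side zoom (345,520), and the spool is untouched. Next I push the lid over with the front of the closed fingers.

```bash
python3 -m crank '[{"tx":-4.5,"ty":0,"tz":0,"twist":0,"grip":0},{"tx":-4.5,"ty":0,"tz":0,"twist":0,"grip":0},{"tx":-1.2,"ty":0,"tz":0,"twist":0,"grip":0},{"tx":-1.2,"ty":0,"tz":0,"twist":0,"grip":0},{"tx":-1.2,"ty":0,"tz":0,"twist":0,"grip":0},{"tx":-1.2,"ty":0,"tz":0,"twist":0,"grip":0},{"tx":-1.2,"ty":0,"tz":0,"twist":0,"grip":0},{"tx":-1,"ty":0,"tz":0,"twist":0,"grip":0},{"tx":-0.8,"ty":0,"tz":0,"twist":0,"grip":0},{"tx":0,"ty":0,"tz":0,"twist":0,"grip":0}]'
```

```text
time: 8.12
tool_pos: [0.5777, -0.1655, 0.1387]
ee_rot: [3.141, -0.0, -3.114]
wrist_force: [-0.5, 0.1, -0.3]
width: 0.0002
```

```bash
python3 -m crank '[{"tx":-0.4,"ty":0,"tz":0,"twist":0,"grip":0},{"tx":-0.3,"ty":0,"tz":0,"twist":0,"grip":0},{"tx":0,"ty":0,"tz":0,"twist":0,"grip":0}]'
```

```text
time: 8.5
tool_pos: [0.5842, -0.1654, 0.139]
ee_rot: [3.142, -0.0, -3.114]
wrist_force: [-0.5, 0.1, -0.2]
width: 0.0005
```

```bash
python3 -m crank '[{"tx":-0.2,"ty":0,"tz":0,"twist":0,"grip":0},{"tx":-0.1,"ty":0,"tz":0,"twist":0,"grip":0},{"tx":0,"ty":0,"tz":0,"twist":0,"grip":0}]'
```

```text
time: 8.88
tool_pos: [0.5849, -0.1654, 0.1388]
ee_rot: [3.141, -0.006, -3.114]
wrist_force: [-7.3, 0.4, 2.3]
width: 0.0005
```

The motion has stalled at x = 0.585 with 7 N, which is where the stop was predicted. Drawing back.

```bash
python3 -m crank '[{"tx":1,"ty":0,"tz":0,"twist":0,"grip":0},{"tx":3,"ty":0,"tz":0,"twist":0,"grip":0},{"tx":5,"ty":0,"tz":0,"twist":0,"grip":0},{"tx":5,"ty":0,"tz":-3,"twist":0,"grip":0},{"tx":5,"ty":0,"tz":-4,"twist":0,"grip":0},{"tx":3,"ty":0,"tz":-3,"twist":0,"grip":0},{"tx":0,"ty":0,"tz":0,"twist":0,"grip":0},{"tx":0,"ty":0,"tz":0,"twist":0,"grip":0},{"tx":0,"ty":0,"tz":0,"twist":0,"grip":0}]'; python3 -c "
from h import *
for n in('side','top'):
    s=cams.snapshot(n);f=cv2.cvtColor(s['frame'],cv2.COLOR_RGB2BGR)
    c=np.array([.524,-.1675]);u=np.array([np.cos(.028),np.sin(.028)]);v=np.array([-u[1],u[0]])
    H=c+.05*u
    x0,y0=(180,110) if n=='side' else (190,130)
    g=cv2.resize(f[y0:y0+150,x0:x0+200],None,fx=4,fy=4,interpolation=cv2.INTER_CUBIC)
    for a,col in((1.73,(0,255,255)),(1.83,(0,255,0))):
        P=[proj(s,[*(H-u*.1*np.cos(a)+v*w),.055+.1*np.sin(a)]) for w in(-.075,.075)]
        q=[tuple(int(k) for k in (p-[x0,y0])*4+1.5) for p in P]; print(n,a,q); cv2.line(g,q[0],q[1],col,1)
    cv2.imwrite(f'pics/{n}6.png',g)
"
```

```text
time: 10.0
tool_pos: [0.3687, -0.1709, 0.2361]
ee_rot: [3.139, -0.002, -3.113]
wrist_force: [0.2, -0.1, -0.0]
width: 0.0004
side 1.73 [(582, 350), (407, 267)]
side 1.83 [(593, 348), (418, 266)]
top 1.73 [(731, 200), (442, 203)]
top 1.83 [(729, 182), (441, 184)]
```

View pics/side6.png

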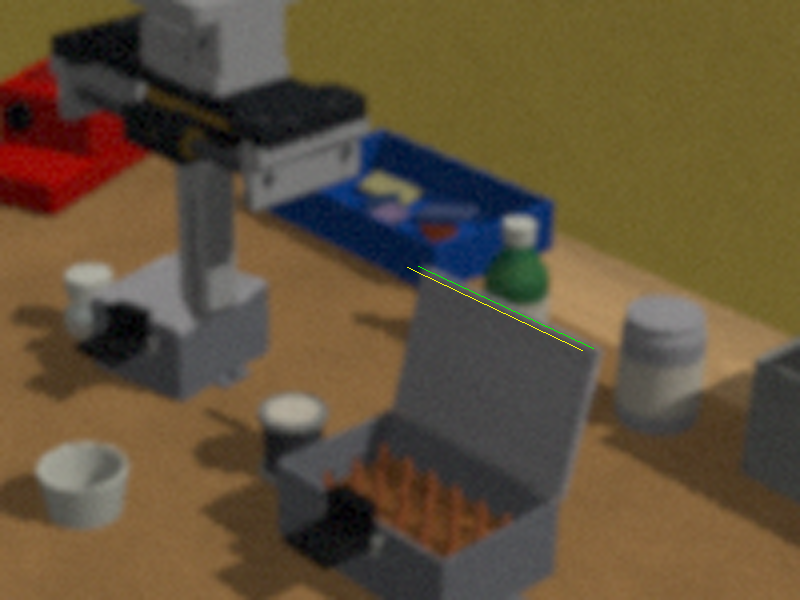

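View pics/top6.png

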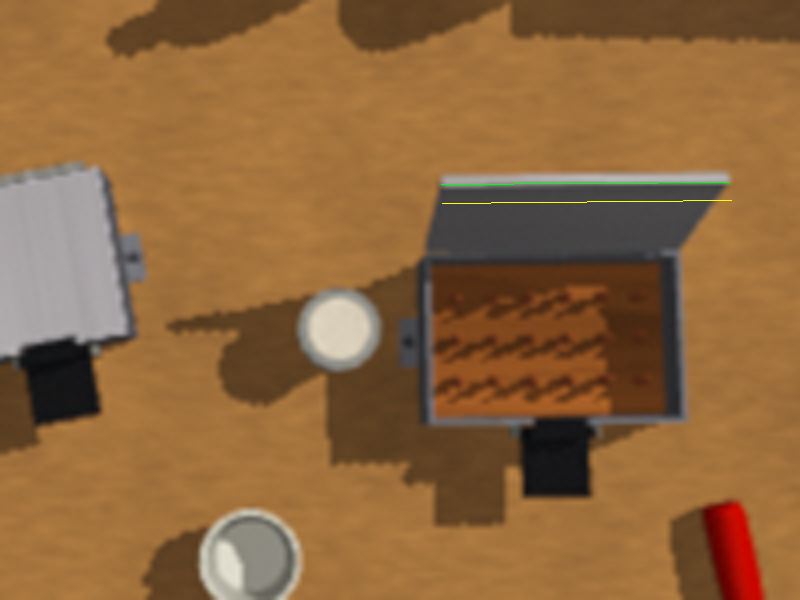

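The lid's lower edge lies on the 1.83 line in both views, so it is fully open. The tab is back up, the narrow case is shut, the loose things are in place, and the tool is clear with no force on it.

```bash
python3 -c "
from h import *
print(ticket.close_job())"
```

```text
the job is handed in; nothing more can be done
None
```

The wide case is open with its lid back against the stop, and I handed the job in at about 10 s of the 48 s allowed.

- **Tab:** I pressed it with the closed fingertips until it bottomed, reading about 8 N at the wrist. The lid sprang up to about 1.08 rad, and after I lifted off the tab came back up.
- **Lid:** I pushed it backwards with the front of the fingers until it stalled, at about 7 N and at the predicted stop position, then drew back.
- **Last checks:** The lid edge lay on the projected 1.83 rad line in both camera views. The narrow case was shut, and the spool, cup and other loose things in view showed no visible movement. The tool was clear at z = 0.236 m with the wrist force near zero. I did not look at the flux brush again, and the screwdriver was only partly in the last view.

No final check failed or disagreed. The first move command was refused because I had left out keys, and nothing moved. One mid-swing side picture seemed to show no lid; the top view showed it was rising, seen nearly edge-on from the side.

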